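# Tip a pair of beech blanks into the tray and reset the batch tipper

### The arm

A 7-joint arm with a two-finger parallel gripper is mounted at the origin on the work surface. World frame = base frame: x ahead of the robot, y to its left, z up, the work surface at z = 0. Lengths are in m, angles in rad, forces in N, time in s.
With the tool pointing down it reaches from about 0.425 to 1.025 m from the base axis. Payload 9.4 kg.
Tool frame: the origin (TCP) lies at the very end of the fingers, on their centre line; the grasp point (between the pads) lies 19 mm behind it; z points along the fingers, y is the line along which they close (so a half turn about z gives the same grasp; the last joint's range is limited). The gripper opens to 93 mm and grips with 3 to 60 N. Pads are 15 mm wide; open, the fingers measure 128 mm over their backs; the gripper's body (75 mm by 188 mm) begins 65 mm behind the grasp point.
Start: joints at [1.191, 0.599, -0.003, 1.599, 0.002, 0.943, -0.08], TCP at [0.216, -0.692, 0.219] pointing down, gripper open.
Joint ranges: [-2.57, 2.57], [-0.35, 1.97], [-1.29, 1.29], [0.11, 2.56], [-1.05, 4.19], [0.11, 1.86], [-2.63, 2.63]. Speed limits (rad/s): [2.22, 2.22, 3.01, 3.01, 3.14, 3.14, 3.14].

### API

Orientations are given as a unit quaternion [w, x, y, z].
In Python, from station import bot gives the robot as it stands. Calls block until the motion is done:
- bot.reach(position, orientation): joint-space move of the TCP to a pose.
- bot.line_to(position, frame=None, vel=0.15, force_limit=None): straight line of the TCP; frame=None keeps the orientation; vel is the mean speed in m/s. With force_limit (N) it stops when the force on the tool has changed by that much, and returns True; else False.
- bot.goto_joints(angles): joint-space move.
- bot.command_gripper(opening): finger opening in m; the grip force is fixed at half the most; returns when the fingers have stopped.
- bot.hold(seconds).
- bot.solve_ik(position, orientation): joint angles nearest the present ones, or None.
- bot.sense(): the state.
- bot.read_camera(name): name is "side" or "top"; returns a dict with "img" (480x640x3 uint8, red, green, blue), "fx", "fy", "cx", "cy" (pixels), "k1" (the pictures are not rectified: a ray, as slopes to the right and down, at radius r is drawn at 1 + k1 r^2 times it, then the intrinsics apply), "T" (4x4, takes a point from camera to world coordinates). Camera axes: x right, y up, looking along -z (the intrinsics and any distortion apply to the point x, -y, -z); pixel columns grow to the right and rows downward; lengths in m; the calibration is good to about 2 mm. A picture is of the moment at which its call begins. There is no depth.
A pose or a line that the arm cannot do raises bot.Unreachable and nothing moves.
- bot.hand_in(): hands the job in; it is judged then, once.
Trained networks look in a picture, given as the dict that the camera call returned (one of the last four; its "shot" number tells which), for a name from the list of things; names that differ only in an ending like _2 or _b are one class to them, and where a whole thing is asked for, a point or a joint stands for the part that bears it (a point fixed in the world has none). Each returns a list of dicts, best first, with "conf" (0 to 1); they miss things now and then, are a little off and sometimes report something else, mostly with a low value. They report only what shows in the picture. A call takes as long as a camera call.
- bot.search_frame(label, picture): "xy" ([column, row] in pixels, amid what is visible of it).
- bot.cut_out(label, picture): "region" (480x640 bool, what is visible of it) and "xy" ([column, row] in pixels, amid what is visible of it).
The state is a dict: "time": time; "joint_pos": joint angles; "dq": joint speeds; "joint_torque": joint torques, N m; "ee_pos": TCP position; "orientation": TCP orientation; "wrist_force": force on the tool from outside, world axes, zero at the start; "torque": the same for the moment, N m; "width": finger opening in m; "grip_force": force on a finger pad.
Only numpy, scipy, OpenCV 4.12 (cv2) and the standard library are available. Lean on these libraries where they do the work, as an engineer would, in place of code of your own. Each camera call takes 0.05 s, during which the arm holds its last target. There are 200 camera calls.

### The job

Put the loose pale beech blank into the empty bay of the blue tip bucket, beside the blank already waiting there, so that their weight trips the bucket and it dumps both into the plywood tray by itself: do not tip it by hand. Then push the brass counterweight bar back over so that the empty bucket rests fully upright again, with both blanks left lying in the tray.

Things in the scene. Friction and masses are not known exactly. Their poses are not given: they have to be found in the camera images.
- loose_blank: Pale beech blank standing on the table: 34 mm diameter, 72 mm tall, straight for the lower 60 mm, then tapering to 24 mm; about 50 g. Origin: centre of its underside, z up its axis. A dark walnut blank of the same shape stands near it and is not wanted. Two pale blanks together trip the bucket at once, one alone does not.
- waiting_blank: Equal pale blank standing in one bay of the upright bucket (origin: centre of underside). The bays, floor 56 x 56 mm each at z = 187 mm, are centred in the stand's frame at x = 45, y = -29.5 mm (taken) and x = 45, y = +29.5 mm (empty); a 25 mm high divider lies between. Bucket rim at z = 230 mm; its front wall slopes out 45 degrees to x = 115 mm.
- bucket (a joint): Blue tip bucket: 0 = upright, 1.65 rad = tipped over the tray, where it stays. Swings over in about 0.5 s, nothing on it passing above z = 243 mm. Reset bar: brass, 16 mm thick, along y, 104 mm free between its arms; centre x = -60, z = 192 mm (stand frame) upright, x = 27, z = 228 mm tipped. Push it from beyond, towards -x (1 to 2 N); below 0.3 rad it falls home by itself.
- stand: Fixed grey frame with plywood tray. Origin on the table under the bucket's pivot (0, 0, 170 mm); x level towards the tray, z up, the bucket swings about y. Posts at x = 0 and -65, y = +-69 mm, up to 185 mm high. Tray inside: x 26 to 284, y -74 to 74 mm, floor z = 8, walls 70 to 80 mm high. With the bucket tipped, the space beyond the bar (x 35 to 110 mm) is free down to z = 180 mm.

How it is judged:
By the outcome, as a careful person would: the job done as asked, in the order asked, and still so for the second after the job is handed in, with the robot touching nothing.
It also fails if it takes over 53 s, if anything falls off the work surface, if the arm or the gripper's body presses on something with over 40 N, if the wrist force passes 120 N, or if a joint passes its speed limit or range.

## Working session

There is one attempt and no reset: what is moved stays moved. The work goes in short steps, each a Python script; the robot and the scene stay as the last script left them, time stands still between calls to the robot, and variables do not carry over. Pictures are saved under pics/ and viewed, at most 10 in all, crops included, and the job is handed in when it is done.

```bash
mkdir -p pics; ls
python3 - <<'E'
from station import bot
import cv2,numpy as np
for n in ["side","top"]:
    p=bot.read_camera(n)
    print(n,p["fx"],p["fy"],p["cx"],p["cy"],p["k1"],np.round(p["T"],4).tolist())
    cv2.imwrite(f"pics/{n}0.png",p["img"][:,:,::-1])
    for l in ["loose_blank","waiting_blank","bucket","stand"]:
        print(l,[(np.round(d["xy"],1).tolist(),round(d["conf"],2)) for d in bot.search_frame(l,p)])
print(bot.sense()["time"],bot.sense()["orientation"])
E
```

```text
pics
side 448.9682090671756 448.9682090671756 315.7472316827255 236.22551205751225 -0.11488610113923303 [[0.8854, 0.2781, -0.3724, 0.2762], [-0.4643, 0.5666, -0.6807, -0.5147], [0.0217, 0.7756, 0.6308, 0.5229], [0.0, 0.0, 0.0, 1.0]]
loose_blank [([357.0, 392.0], 0.78)]
waiting_blank [([331.9, 104.0], 0.74)]
bucket [([318.9, 132.3], 0.88)]
stand [([313.8, 187.1], 0.7)]
top 476.595789488494 476.595789488494 318.67381100384284 234.52227256957732 -0.0717150108068974 [[0.0017, 0.987, -0.1605, 0.4045], [-0.9999, -0.0, -0.0106, -0.0843], [-0.0105, 0.1605, 0.987, 0.8734], [0.0, 0.0, 0.0, 1.0]]
loose_blank [([438.7, 274.6], 0.76)]
waiting_blank [([208.7, 151.4], 0.74)]
bucket [([212.9, 178.8], 0.69)]
stand [([203.8, 202.2], 0.96)]
0.5 [-1.61350725e-05  9.88557714e-01  1.50843114e-01 -3.44856891e-05]
```

View pics/side0.png

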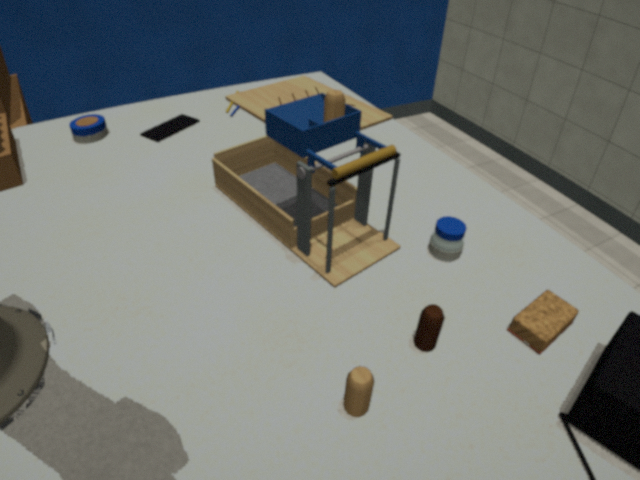

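View pics/top0.png

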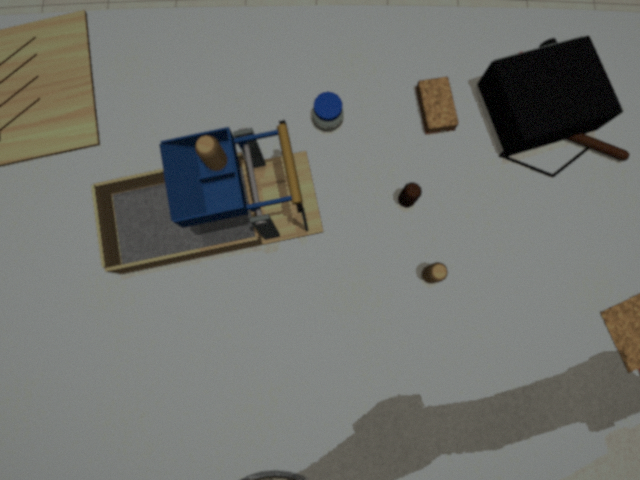

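The side view shows the loose blank at (357,392), the walnut one at (428,327) and the waiting blank at (333,105). In the top view the loose blank is at (435,272) and the bucket at (203,177), with its tray to the left. The reset bar runs from (281,122) to (299,207). Next I'll zoom in for the stand's corners.

Run:
```python
import cv2
a=cv2.imread("pics/top0.png")[110:290,85:335]; cv2.imwrite("pics/topc.png",cv2.resize(a,None,fx=3.2,fy=3.2,interpolation=cv2.INTER_CUBIC))
a=cv2.imread("pics/side0.png")[80:290,200:410]; cv2.imwrite("pics/sidec.png",cv2.resize(a,None,fx=2.8,fy=2.8,interpolation=cv2.INTER_CUBIC))
```

```text
(no output)
```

View pics/topc.png

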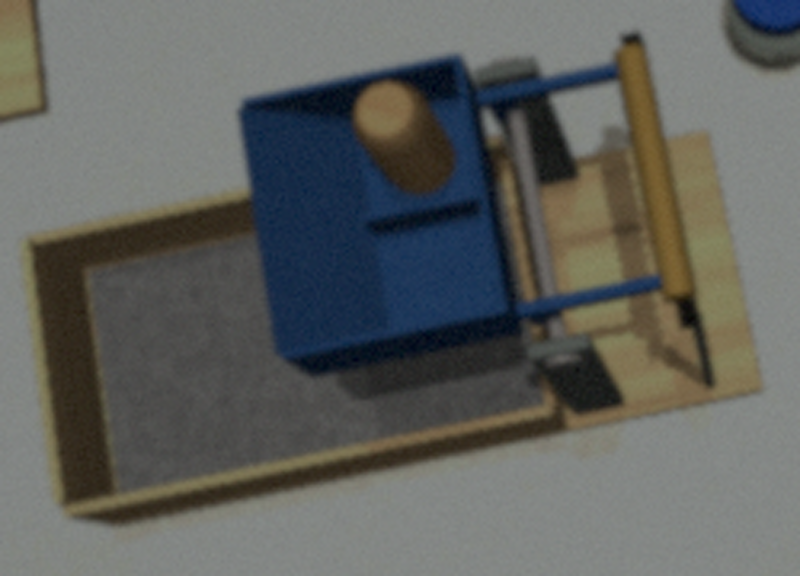

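View pics/sidec.png

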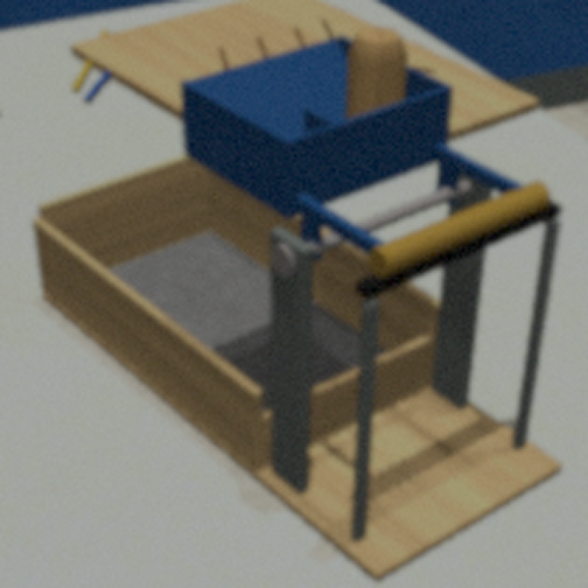

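The crops show the corners clearly: bucket rim at (242,103), (278,353), (460,58) and (520,320) in the top crop, and (185,85), (297,138), (450,88) and (340,40) in the side crop. I'll fit the stand pose to these, and fit the loose blank from its masks.

```bash
cat > h.py <<'E'
from station import bot
import cv2,numpy as np
from scipy.optimize import least_squares
def proj(p,X):
    T=np.array(p["T"]); c=(np.atleast_2d(X)-T[:3,3])@T[:3,:3]
    s=np.c_[c[:,0],-c[:,1]]/(-c[:,2:3]); s=s*(1+p["k1"]*(s**2).sum(1,keepdims=True))
    return s*[p["fx"],p["fy"]]+[p["cx"],p["cy"]]
def blank_pts():
    a=np.linspace(0,2*np.pi,40)
    return np.vstack([np.c_[r*np.cos(a),r*np.sin(a),0*a+z] for r,z in[(.017,0),(.017,.06),(.012,.072)]])
def cen(p,xyz):
    h=cv2.convexHull((proj(p,blank_pts()+xyz)*16).astype(np.float32)); m=cv2.moments(h)
    return np.array([m["m10"],m["m01"]])/m["m00"]/16
def fit_blank(obs,z=0,x0=(.4,-.3)):
    # obs: list of (pic, centroid)
    r=least_squares(lambda q:np.hstack([cen(p,[*q[:2],z])-o for p,o in obs]),x0)
    return r.x,r.fun
def S(q,P):  # stand->world
    c,s=np.cos(q[2]),np.sin(q[2]); P=np.atleast_2d(P)
    return P@np.array([[c,s,0],[-s,c,0],[0,0,1]])+[q[0],q[1],0]
def mask_cen(l,p):
    d=bot.cut_out(l,p)
    if not d: return None
    m=d[0]["region"]; ys,xs=np.nonzero(m); return np.array([xs.mean(),ys.mean()]),int(m.sum()),d[0]["conf"]
E
python3 - <<'E'
from h import *
pt=bot.read_camera("top"); ps=bot.read_camera("side")
obs=[]
for p in(pt,ps):
    c=mask_cen("loose_blank",p); print(c); 
    if c: obs.append((p,c[0]))
b,f=fit_blank(obs); print("loose",b,f)
t=3
def P(t): 
    o=57.5+t
    top=[((115,-o,230),(242,103)),((115,o,230),(278,353)),((17-t,-o,230),(460,58)),((17-t,o,230),(520,318)),((284,-74,8),(85,268)),((-60,0,200),(655,172)),((45,-29.5,259),(385,108))]
    side=[((115,o,230),(185,85)),((17-t,o,230),(297,138)),((17-t,-o,230),(450,88)),((115,-o,230),(340,40)),((-60,0,200),(462,222))]
    return top,side
def res(q):
    a,b=P(q[3]*1e3); r=[]
    for p,l,s,off in((pt,a,3.2,(85,110)),(ps,b,2.8,(200,80))):
        X=S(q,np.array([x for x,_ in l])/1e3); r.append(proj(p,X)-(np.array([u for _,u in l])/s+off))
    return np.vstack(r).ravel()
r=least_squares(res,[.55,.1,1.6,.003],loss="soft_l1",x_scale=[.1,.1,.1,.01])
q=r.x; print("stand",q); print(np.round(res(q).reshape(-1,2),1).tolist())
np.save("q.npy",q[:3])
for n,v in dict(bay=(45,29.5,187),wait=(45,-29.5,187),barUp=(-60,0,192),tip=(27,0,228)).items(): print(n,S(q,np.array(v)/1e3))
c=mask_cen("waiting_blank",pt); print("waiting",c, cen(pt,S(q,[.045,-.0295,.187])[0]))
E
```

```text
(array([434.23907455, 272.96915167]), 389, 0.86)
(array([357.97392767, 390.81833474]), 1189, 0.56)
loose [ 0.47208713 -0.27719766] [-1.15544579  0.0733905   0.61328062  0.48572411]
stand [6.08189981e-01 2.47812635e-02 1.77047907e+00 1.42470852e-03]
[[0.2, 0.0], [0.5, 1.0], [-0.1, 0.4], [-5.0, -2.1], [0.8, -0.3], [-0.1, -0.4], [1.5, 0.9], [-0.7, -2.0], [-2.8, 0.8], [0.5, -0.4], [0.2, -2.0], [1.1, -2.8]]
bay [[0.57035003 0.06303552 0.187     ]]
wait [[0.62817768 0.07473867 0.187     ]]
barUp [[ 0.62009148 -0.03402651  0.192     ]]
tip [[0.6028343  0.05124476 0.228     ]]
waiting (array([210.68766067, 152.87275064]), 778, 0.98) [213.1428641  153.84408103]
```

```bash
cat >> h.py <<'E'
def quat(ax): # tool down, tool x axis at world angle ax
    return [0,np.cos(ax/2),np.sin(ax/2),0]
E
python3 - <<'E'
from h import *
q=np.load("q.npy"); b=[.4721,-.2772]
pl=S(q,[.050,.034,0])[0]
for k in (0,np.pi):
    for P in ([*b,.16],[*b,.038],[*pl[:2],.34],[*pl[:2],.232],[*S(q,[-.038,0,.2])[0]],S(q,[.075,0,.34])[0]):
        j=bot.solve_ik(P,quat(q[2]-k)); print(k,None if j is None else np.round(j,2))
E
```

```text
0 [ 0.71  0.49 -0.4   2.05  0.3   0.66  0.31]
0 [ 0.6   0.67 -0.25  2.13  0.42  0.39  0.21]
0 [ 0.21  0.34 -0.58  1.79  0.21  1.08 -0.24]
0 [ 0.17  0.44 -0.55  1.92  0.3   0.85 -0.33]
0 [ 0.26  0.53 -0.48  1.86  0.32  0.84 -0.19]
0 [ 0.17  0.39 -0.61  1.72  0.25  1.11 -0.31]
3.141592653589793 [ 0.13  0.5   0.43  2.08 -0.35  0.63 -2.15]
3.141592653589793 [ 0.22  0.69  0.31  2.15 -0.56  0.38 -1.96]
3.141592653589793 [-0.96  0.47  1.13  1.85 -0.47  1.12 -2.61]
3.141592653589793 [-0.91  0.63  1.12  1.99 -0.7   0.97 -2.38]
3.141592653589793 [-0.72  0.75  1.11  1.92 -0.8   1.01 -2.18]
3.141592653589793 [-0.96  0.53  1.12  1.78 -0.52  1.16 -2.62]
```

Run:
```python
from h import *
q=np.load("q.npy"); b=[.4721,-.2772]; o=quat(q[2]); pl=S(q,[.050,.034,0])[0]
bot.reach([*b,.16],o)
print(bot.line_to([*b,.038],vel=.12,force_limit=8))
bot.command_gripper(.0)
s=bot.sense(); print(s["time"],s["width"],s["grip_force"],s["ee_pos"])
bot.line_to([*b,.34],vel=.2)
bot.line_to([*pl[:2],.34],vel=.2)
s=bot.sense(); print(s["time"],s["width"],s["ee_pos"],pl)
for n in("top","side"):
    p=bot.read_camera(n); im=p["img"][:,:,::-1]
    cv2.imwrite(f"pics/{n}1.png",im)
    print(n,[(np.round(d["xy"],1).tolist(),round(d["conf"],2)) for d in bot.search_frame("loose_blank",p)],
     "pred",cen(p,[*pl[:2],.34-.038]))
```

```text
False
4.6667 0.03370494374258604 29.996375280898064 [ 0.47208827 -0.2771593   0.03796194]
8.2583 0.03315478462213727 [0.56484871 0.06604183 0.33996941] [0.56494766 0.06704356 0.        ]
top [([216.0, 184.3], 0.61)] pred [195.01056689 173.11931851]
side [([305.0, 52.6], 0.6)] pred [302.69782204  47.97338404]
```

View pics/side1.png

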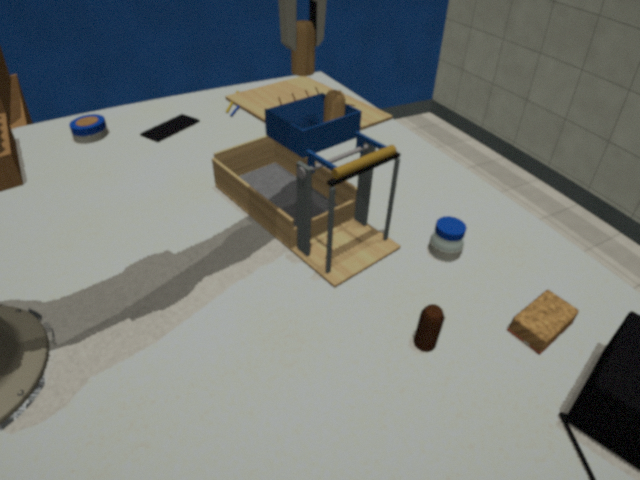

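The blank hangs upright in the gripper at (303,48), over the empty bay, about where I predicted. Now I'll lower it, release, and watch the bucket tip.

Run:
```python
from h import *
q=np.load("q.npy"); pl=S(q,[.050,.034,0])[0]
print(bot.line_to([*pl[:2],.232],vel=.08,force_limit=4), bot.sense()["ee_pos"])
bot.command_gripper(.043)
bot.line_to([*pl[:2],.36],vel=.25)
s=bot.sense(); print(s["time"],s["width"],s["wrist_force"])
bot.hold(1.0)
up=S(q,[.075,0,.36])[0]
p=bot.read_camera("side"); a=p["img"][50:290,190:420,::-1]
p2=bot.read_camera("top"); b=p2["img"][90:290,80:340,::-1]
a=cv2.resize(a,(383,400)); b=cv2.resize(b,(415,320)); b=cv2.copyMakeBorder(b,0,80,0,0,0)
cv2.imwrite("pics/dump.png",np.hstack([a,b]))
for p in(p,p2):
  for l in("loose_blank","waiting_blank","bucket"): print(l,[(np.round(d["xy"],1).tolist(),round(d["conf"],2)) for d in bot.search_frame(l,p)])
```

```text
False [0.56522365 0.06710476 0.23247408]
11.05 0.042796965113630646 [ 0.29143744 -0.17521715 -1.11548709]
loose_blank []
waiting_blank []
bucket [([328.2, 164.7], 0.93)]
loose_blank [([218.0, 227.0], 0.6)]
waiting_blank [([209.4, 192.3], 0.71)]
bucket [([236.8, 181.4], 0.8)]
```

View pics/dump.png

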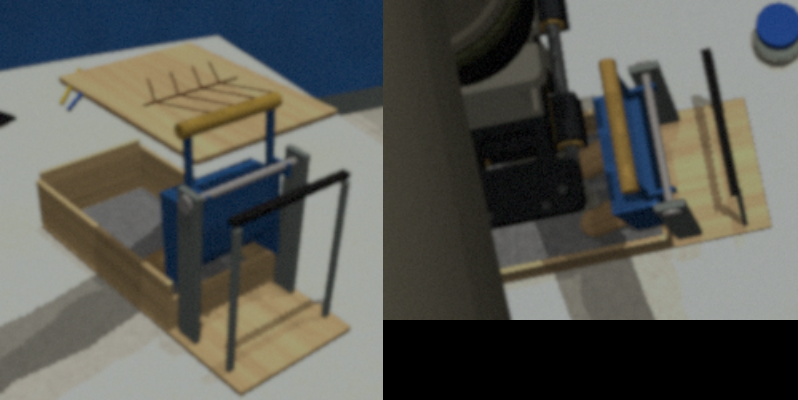

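The bucket is tipped, with its bar up on the tray side. The blanks lie at about (209,192) and (218,227) in the top view, but the arm partly hides them. I'll move the arm aside to see them properly.

Run:
```python
from h import *
q=np.load("q.npy"); 
bot.command_gripper(0)
bot.line_to(S(q,[-.16,.0,.36])[0],vel=.3)
print(bot.sense()["time"])
p2=bot.read_camera("top"); b=p2["img"][90:290,80:340,::-1]
cv2.imwrite("pics/dump2.png",cv2.resize(b,None,fx=3,fy=3,interpolation=cv2.INTER_CUBIC))
for l in("loose_blank","waiting_blank","bucket"): print(l,[(np.round(d["xy"],1).tolist(),round(d["conf"],2)) for d in bot.search_frame(l,p2)])
for z in(228,):
    print([np.round((proj(p2,S(q,np.array(v)/1e3))[0]-[80,90])*3) for v in((27,-52,236),(27,52,236),(51,-60,51),(51,60,51))])
```

```text
14.1333
loose_blank [([217.4, 228.8], 0.83), ([236.5, 182.5], 0.28)]
waiting_blank [([208.0, 190.3], 0.76)]
bucket [([233.6, 180.9], 0.79)]
[array([422., 129.]), array([458., 339.]), array([446., 238.]), array([480., 432.])]
```

View pics/dump2.png

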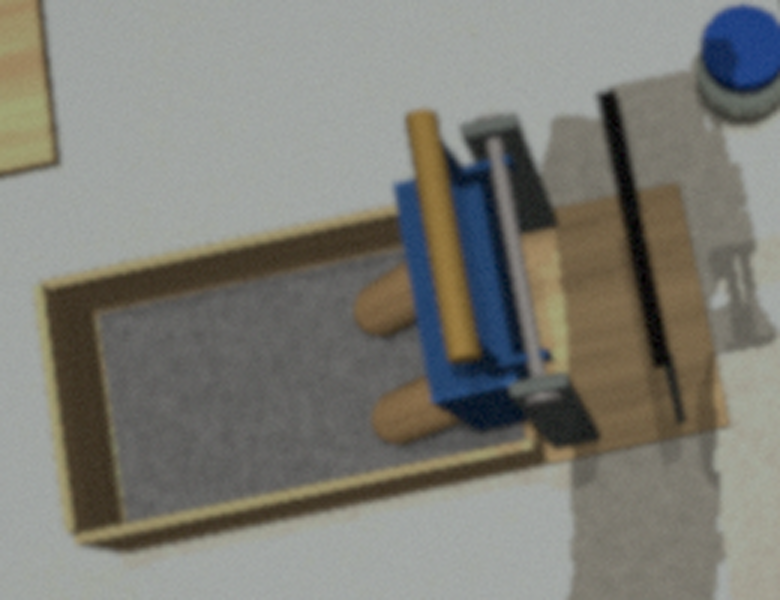

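The bucket is tipped and both blanks lie in the tray, at (395,300) and (410,410) in the crop. The bar is where I predicted, so I'll push it back gently.

Run:
```python
from h import *
q=np.load("q.npy"); W=lambda x,z:S(q,[x,0,z])[0]
bot.line_to(W(.075,.36),vel=.3)
print(bot.line_to(W(.075,.2),vel=.12,force_limit=6),bot.sense()["time"])
print(bot.line_to(W(-.038,.2),vel=.06,force_limit=12))
s=bot.sense();print(s["time"],s["ee_pos"],W(-.038,.2),s["wrist_force"])
bot.line_to(W(-.036,.36),vel=.15)
bot.line_to(W(-.25,.36),vel=.3)
bot.hold(.3); print(bot.sense()["time"])
p=bot.read_camera("side"); a=p["img"][50:290,190:420,::-1]
p2=bot.read_camera("top"); b=p2["img"][90:290,80:340,::-1]
a=cv2.resize(a,(383,400)); b=cv2.resize(b,(415,320)); b=cv2.copyMakeBorder(b,0,80,0,0,0)
cv2.imwrite("pics/end.png",np.hstack([a,b]))
for p in(p,p2):
  for l in("loose_blank","waiting_blank","bucket"): print(l,[(np.round(d["xy"],1).tolist(),round(d["conf"],2)) for d in bot.search_frame(l,p)])
```

```text
False 16.75
False
18.7833 [ 0.61570123 -0.01210329  0.2000352 ] [ 0.6157276  -0.01246366  0.2       ] [-0.42617632  0.05001217  0.69714655]
21.1667
loose_blank [([263.4, 190.5], 0.85)]
waiting_blank [([281.0, 185.2], 0.58)]
bucket [([319.9, 129.6], 0.67)]
loose_blank [([179.2, 237.2], 0.56)]
waiting_blank [([160.0, 212.5], 0.83)]
bucket [([213.5, 174.0], 0.57)]
```

View pics/end.png

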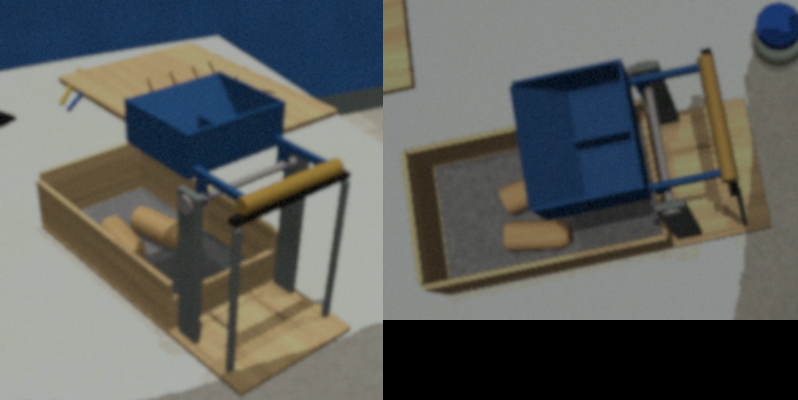

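The bucket is upright and empty, with its bar back on the rest, and both blanks lie in the tray at about (263,190) and (281,185) in the side view. The robot is clear of everything.

```bash
python3 -c "
from station import bot
bot.hold(.5); print(bot.hand_in())"
```

```text
the job is handed in; nothing more can be done
None
```

The job is handed in: the pale blank tripped the bucket, it dumped both blanks into the tray, and the bar is pushed back so the empty bucket rests upright; it took about 22 s of the 53 s allowed.

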